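# Mount a collared sleeve between bench centres

### The job

Set up the collared steel sleeve for its run-out check: take it from the wooden rack and mount it between the bench centres with its collar towards the fixed centre, pressing the sprung centre back with the sleeve's other end to get it in and then letting the spring hold it on both centres. Once it sits there by itself, swing the quill lock lever round to its locked stop. Leave the plain sleeve and the other things lying on the bench where they are.

Things in the scene. Friction and masses are not known exactly. Their poses are not given: they have to be found in the camera images.
- sleeve_mid (a point): Middle, on the axis, of the collared steel sleeve: a tube 160 mm long, 38 mm outside, 30 mm inside diameter, open at both ends, about 0.6 kg, with one thin collar (52 mm diameter, 8 mm thick) centred 48 mm from here. y runs along the tube to the collared end; x, z may point anywhere round it. Starts level in the rack, axis 62 mm above the bench; balance point 4 mm towards the collar.
- collar_end (a point): Centre of the sleeve's end face nearest the collar (80 mm from sleeve_mid along +y).
- plain_end (a point): Centre of the sleeve's other end face (80 mm from sleeve_mid along -y).
- rack: Wooden rack, 215 x 110 mm, fixed; origin under its middle on the bench. Two places 115 mm apart along its x axis, each holding a sleeve along the rack's y axis on two V-notched uprights, 10 mm thick, 31 mm either side of the sleeve's middle, up to 58 mm above the bench; the sleeve is free over the 52 mm between them. Which place holds the collared sleeve varies.
- plain_sleeve: The other sleeve in the rack: same tube (160 mm long, 38 mm outside) without a collar; origin at its middle. To be left alone.
- mounted_mid (a point): Where the sleeve's middle belongs when mounted: on the axis of the centres, 105 mm above the bench. y runs along that axis from the sprung to the fixed centre, z up, x level across the bed. All distances along the bench centres are given from this point.
- fixed_seat (a point): Point where the collared end face's centre rests against the fixed centre, 80 mm at +y of mounted_mid. The fixed centre is a blunt steel cone of 60 degrees included angle pointing to -y: its tip, 16 mm in diameter, lies 12 mm to -y of this point and so enters the bore by 12 mm when seated; 17 mm behind the tip it is 36 mm in diameter and stays so up to the stock.
- sprung_seat (a point): Point where the plain end face's centre rests against the sprung centre; moves with it. The same cone, pointing to +y, its tip 12 mm to +y of this point. It lies 74 mm at -y of mounted_mid when free, 80 mm with the sleeve seated. The sleeve fits in with its collared end raised (about 20 degrees) as its plain end takes the sprung cone, pushed back, then levelled.
- quill (a joint): How far the sprung centre is pressed back (m): 0 free, 0.006 with the sleeve seated on both centres, stop at 0.032. To pass the fixed cone's tip the sleeve must be 13 mm or more to -y of its seated place, so 0.019 or more here. The spring pushes with 9 N at 0, 10.5 N when seated, 15 N at 0.024, 17 N at the stop.
- quill_lock (a joint): Angle of the quill lock lever on top of the sprung stock (rad): 0 points to mounted_mid's -x (unlocked); it grows anticlockwise seen from above up to the locked stop at 1.4, where the lever points almost along -y, away from the sleeve. Starts between 0 and 0.3 and stays where it is left (about 1.5 N at the ball moves it).
- lock_ball (a point): Centre of the black ball (26 mm diameter) at the end of the lock lever, 170 mm above the bench; the steel arm leads from it down to the pivot, at the pivot 154 mm above the bench.
- lock_pivot (a point): Point on the lever's upright pivot axis at the ball's height, 80 mm from the ball; 158 mm from mounted_mid along -y.
- oil_bottle: Amber squeeze bottle, 175 mm high, 58 mm diameter; bystander. Origin under its middle.
- coolant_bottle: Pale squeeze bottle, 130 mm high, 62 mm diameter; bystander. Origin under its middle.
- band: Steel hoop lying flat, 110 mm diameter, 24 mm high; bystander. Origin under its middle.
- v_block: Dark steel V-block, 70 x 55 x 46 mm; bystander. Origin under its middle.
- caliper: Caliper lying flat, 230 mm long along its x axis, up to 14 mm high; bystander. Origin under its middle.
- screwdriver: Screwdriver lying on the bench, 190 mm long along its x axis; bystander.
- bench_centres: The bench centres, fixed for the run; origin on the bench under mounted_mid, axes as there. Grey cast bed 110 mm wide (124 at the feet), top of its ways 45 mm above the bench, from 212 mm at -y to 178 mm at +y. A stock with a round top 135 mm above the bench stands at each end: the sprung one from 126 to 194 mm at -y, the fixed one from 106 to 166 mm at +y. A pull knob ends 226 mm at -y.
Mind the look-alikes: they are no part of the job. Leave any yellow look-alike of the part that bears sleeve_mid alone.

How it is judged:
On the way, in this order (a step that is already met when the one before it is completed fails the run):
1. the collared sleeve is held on both centres, collar towards the fixed centre, with the quill still unlocked (distance between collar_end and fixed_seat below 0.004 m and distance between plain_end and sprung_seat below 0.004 m and value of joint quill_lock below 1 rad), for 0.3 s.
2. the quill lock lever is swung to its locked stop (value of joint quill_lock above 1.2 rad), for 0.2 s.
At the end, for the whole second after the job is handed in: The collared sleeve rests on both centres, each end face's centre within 4 mm of its seat (collar towards the fixed centre), the sprung centre pressed back at least 3 mm, and the lock lever is at 1.2 rad or more (stop at 1.4) (distance between collar_end and fixed_seat below 0.004 m and distance between plain_end and sprung_seat below 0.004 m and value of joint quill above 0.003 m and value of joint quill_lock above 1.2 rad); the robot touches nothing.
It fails at once if the plain sleeve is moved by more than 20 mm (distance of plain_sleeve from where it was at the start of the episode above 0.02 m).
It fails at once if a thing lying on the bench is moved by more than 40 mm (distance of any of oil_bottle, coolant_bottle, band, v_block, caliper, screwdriver from where it was at the start of the episode above 0.04 m).
It also fails if it takes over 56 s, if anything falls off the work surface, if the arm or the gripper's body presses on something with over 40 N, if the wrist force passes 120 N, or if a joint passes its speed limit or range.

### The arm

A 6-joint arm with a two-finger parallel gripper is mounted at the origin on the work surface. World frame = base frame: x ahead of the robot, y to its left, z up, the work surface at z = 0. Lengths are in m, angles in rad, forces in N, time in s.
With the tool pointing down it reaches from about 0.25 to 0.775 m from the base axis. Payload 4 kg.
Tool frame: the origin (TCP) lies midway between the tips of the shut fingers; the grasp point (between the pads) lies 19 mm behind it; z points along the fingers, y is the line along which they close (so a half turn about z gives the same grasp; the last joint's range is limited). The gripper opens to 94 mm and grips with 3 to 60 N. Pads are 16 mm wide; open, the fingers measure 119 mm over their backs; the gripper's body (75 mm by 177 mm) begins 78 mm behind the grasp point.
Start: joints at [-1.421, 0.087, 1.371, -0, 1.684, -0.103], TCP at [0.138, -0.533, 0.206] pointing down, gripper open.
Joint ranges: [-3.1, 3.1], [-0.76, 2.03], [0.27, 2.55], [-1.08, 4.22], [0.17, 2.65], [-2.57, 2.57]. Speed limits (rad/s): [2.79, 2.79, 3.14, 3.14, 3.14, 3.14].

### API

Orientations are given as [roll, pitch, yaw] about the fixed x, y, z axes, in that order (R = Rz(yaw) Ry(pitch) Rx(roll)).
In Python, from bench import get_obs, snapshot, close_job gives the robot as it stands. The module is installed in compiled form; this text tells all that it offers.
- The arm moves only by the tool drive_tool, never from a script. Its argument "commands" is a list of rows, each a list of 6 numbers: the shift along the tool's x, y, z in units of 0.04 m (1.0 is 0.04 m), then the turn, a rotation vector about the tool's x, y, z in units of 0.1 rad (1.0 is 0.1 rad). In form: [[dx, dy, dz, wx, wy, wz], ...]. A call has 1 to 20 rows; each row shifts and turns the commanded pose from where the row before left it, along the tool's axes as they then stand; what a row does not reach is not made up. A row lasts 1/8 s, in which the tool goes at most 62.5 mm and 10.7 degrees, less where a joint would pass 70% of its speed; a pose out of reach is approached as far as the arm can. A call with a number of a shift or a turn outside -1 to 1 is refused whole. A call with a gripper value outside its range is refused whole. "gripper" is the closure, from 0 (fully open) to 1 (shut), set as the call begins (left out, the last holds). The fingers move at their own pace and stop on an object; the grip force is fixed at half the most. Time passes only in rows, so rows that do not move let the fingers close. It gives the time, the measured TCP pose, the force, the opening and the grip force at its end, in the units of the state.
- get_obs(): the state, without advancing time (a new reading comes with each control period).
- snapshot(name): name is "scene" or "top" or "wrist"; returns a dict with "image" (400x640x3 uint8, blue, green, red), "range_z" (400x640 float32, m along the optical axis (not along the pixel's ray), 0 where there is no reading), "fx", "fy", "cx", "cy" (pixels), "rvec" (rotation vector, rad) and "tvec" (3), from world to camera coordinates, as OpenCV has them. Camera axes: x right, y down, z forward; pixel columns grow to the right and rows downward; lengths in m; the calibration is good to about 2 mm. A picture is of the moment at which its call begins.
- close_job(): hands the job in; it is judged then, once.
The state is a dict: "time": time; "joint_positions": joint angles; "qvel": joint speeds; "joint_torque": joint torques, N m; "tool_pos": TCP position; "ee_rot": TCP orientation; "wrist_force": force on the tool from outside, world axes, zero at the start; "wrist_torque": the same for the moment, N m; "width": finger opening in m; "finger_force": force on a finger pad.
Only numpy, scipy, OpenCV 4.12 (cv2) and the standard library are available. Lean on these libraries where they do the work, as an engineer would, in place of code of your own. Each camera call takes 0.05 s, during which the arm holds its last target. There are 200 camera calls.

## Working session

There is one attempt and no reset: what is moved stays moved. The work goes in short steps, Python scripts to look and compute and a tool call to move; the robot and the scene stay as the last step left them, time stands still between calls to the robot, and variables do not carry over. Pictures are saved under pics/ and viewed, at most 10 in all, crops included, and the job is handed in when it is done.

Besides the shell and the picture viewer there is one more tool, called after "Call:" by a JSON object that holds its "fn" and its "kwargs", one argument or row to a line. drive_tool: Moves the arm, as the interface text tells. Its arguments: {"type":"object","properties":{"commands":{"type":"array"},"gripper":{"type":"number"}},"required":["commands"]}

```bash
mkdir -p pics
cat > h.py <<'E'
import numpy as np, cv2, pickle
from scipy.spatial.transform import Rotation as R
from bench import get_obs, snapshot, close_job
def snap(n,f):
    s=snapshot(n); cv2.imwrite(f'pics/{f}.png',s['image']); pickle.dump(s,open(f'{f}.pkl','wb')); return s
def cam(s):
    Rm=cv2.Rodrigues(np.array(s['rvec'],float))[0]; t=np.array(s['tvec'],float).ravel(); return Rm,t,-Rm.T@t
def cloud(s):
    Rm,t,c=cam(s); z=s['range_z'].astype(float); v,u=np.mgrid[:z.shape[0],:z.shape[1]]
    P=np.stack([(u-s['cx'])/s['fx']*z,(v-s['cy'])/s['fy']*z,z],-1)
    W=(P-t)@Rm; W[z<=0]=np.nan; return W
def ray(s,u,v,h):
    Rm,t,c=cam(s); d=Rm.T@np.array([(u-s['cx'])/s['fx'],(v-s['cy'])/s['fy'],1]); return c+d*(h-c[2])/d[2]
E
python3 - <<'E'
from h import *
for n in('scene','top'):
    s=snap(n,n+'0'); print(n,cam(s)[2],s['fx'])
o=get_obs(); print(o)
E
```

```text
scene [1.14267176 0.87789518 0.93469429] 482.99592151030686
top [ 0.41000324 -0.02250223  1.47821226] 462.87355592293886
{'time': 0.1, 'joint_positions': array([-1.42112452e+00,  8.78631257e-02,  1.37209149e+00, -2.41213643e-06,
        1.68360370e+00, -1.03077682e-01]), 'qvel': array([-0.00141978, -0.00189718, -0.00306061, -0.00032684,  0.00085721,
        0.00035916]), 'joint_torque': array([ 1.93194464e-03, -3.41253304e+01, -3.03301656e+01,  7.19885551e-02,
        3.04621970e-02, -9.24843152e-05]), 'tool_pos': array([ 0.13746926, -0.53203193,  0.20443695]), 'ee_rot': array([-3.13963718e+00, -1.99872836e-04,  2.52749021e-01]), 'wrist_force': array([-0.46714123, -0.10128159,  0.00335134]), 'wrist_torque': array([-0.04085816, -0.03697196,  0.05276618]), 'finger_force': 0.0, 'width': 0.09394598115009055}
```

View pics/top0.png

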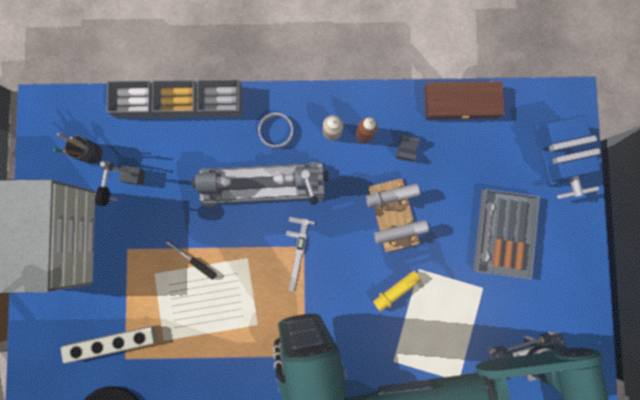

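View pics/scene0.png

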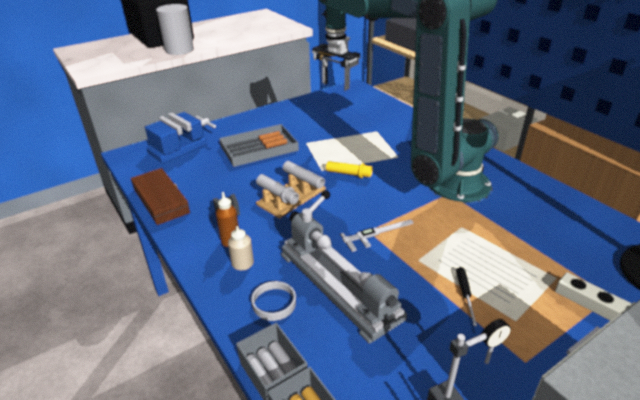

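Top view: bench centres from (200,185) to (325,185), with the lever at about (308,182). The rack is at (395,215) and holds two sleeves, at (393,195) and (401,233). The yellow look-alike lies at (398,290). I'll confirm which sleeve has the collar in an enlarged crop.

Run:
```python
from h import *
s=pickle.load(open('top0.pkl','rb')); i=s['image']
a=cv2.resize(i[165:265,345:455],None,fx=3.6,fy=3.6,interpolation=3)
b=cv2.resize(i[150:215,185:335],None,fx=5,fy=5,interpolation=3)[:,:]
s2=pickle.load(open('scene0.pkl','rb'))
c=cv2.resize(s2['image'][150:225,240:350],None,fx=3.6,fy=3.6,interpolation=3)
cv=np.zeros((590,800,3),np.uint8)
c=c[:265];a=a[:, :396]; b=cv2.resize(b,(550,238))
cv[:a.shape[0],:396]=a; cv[:c.shape[0],400:400+c.shape[1]]=c[:,:400]; cv[350+0:588,:550]=b[:238] if False else cv[350:588,:550]
cv[362:590,:526]=cv2.resize(b,(526,228))
cv2.imwrite('pics/crop0.png',cv)
W=cloud(s)
print(ray(s,320,200,0),ray(s,420,200,0),ray(s,320,100,0))
for n,(x0,x1,y0,y1) in dict(rack=(360,435,175,255),bc=(185,335,155,210)).items():
    w=W[y0:y1,x0:x1]; print(n,np.nanmax(w[...,2]),np.nanpercentile(w[...,2],[5,50,95]))
```

```text
[ 0.55810971 -0.03615448  0.        ] [ 0.55347936 -0.35730776  0.        ] [ 0.88666063 -0.04112582  0.        ]
rack 0.09142984282267064 [-0.00407177  0.00494317  0.08099229]
bc 0.18580978430993378 [-0.00411518  0.03108333  0.13299676]
```

View pics/crop0.png

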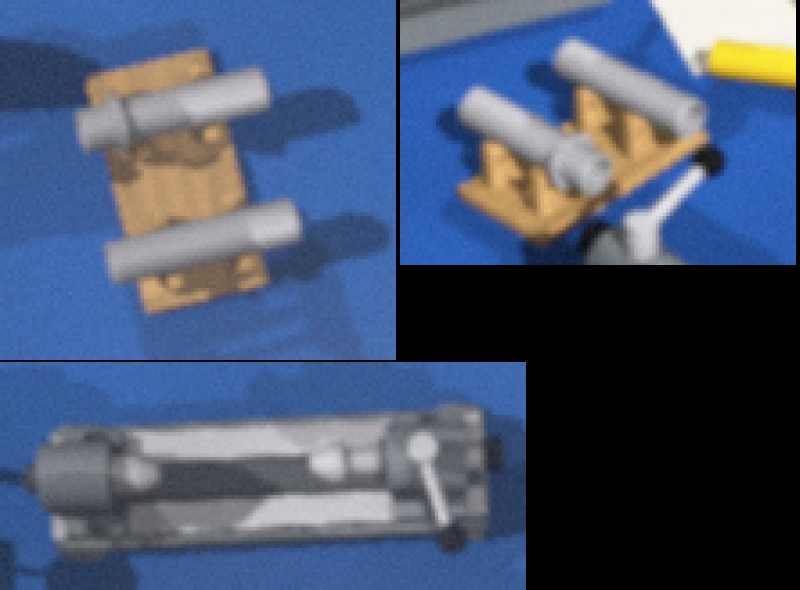

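The collared sleeve is the upper one at (393,195). It is steel and its collar shows at (379,196) on its left, +y end, facing the centres. The one at (401,233) has no collar and the one at (398,290) is yellow. Next I measure.

```bash
cat >> h.py <<'E'
def rect(P):
    r=cv2.minAreaRect((P[:,:2]*1000).astype(np.float32)); (c,sz,a)=r
    if sz[0]<sz[1]: a+=90; sz=sz[::-1]
    return np.round(np.array(c)/1000,4),np.round(sz,1),round((a+90)%180-90,2)
def big(mask):
    n,l,st,_=cv2.connectedComponentsWithStats(mask.astype(np.uint8)); return l==1+np.argmax(st[1:,4])
E
python3 - <<'E'
from h import *
for n in('top0','scene0'):
    s=pickle.load(open(n+'.pkl','rb')); W=cloud(s); z=W[...,2]
    bx=lambda a,b,c,d:(W[...,0]>a)&(W[...,0]<b)&(W[...,1]>c)&(W[...,1]<d)
    c=ray(s,393,195,.06) if n=='top0' else c
    m=bx(c[0]-.06,c[0]+.05,c[1]-.1,c[1]+.1)&(z>.055); m=big(m)
    print(n,'sleeve',rect(W[m]),m.sum(),np.nanmax(z[m]))
    b=bx(.5,.72,-.06,.36)&(z>.03)&(z<.052); b=big(b); print('bed',rect(W[b]),b.sum(),np.nanmedian(z[b]))
    b=bx(.5,.72,-.08,.36)&(z>.03); b=big(b); print('bc all',rect(W[b]))
    k=bx(.45,.75,-.08,.1)&(z>.145); print('lever',rect(W[k]),k.sum())
    d=k&(s['image'].max(-1)<70); print('ball',np.median(W[d],0),d.sum())
    for nm,lo,hi in(('sprung',-.08,.09),('fixed',.2,.4)):
        k=bx(.5,.72,lo,hi)&(z>.115)&(z<.145); k=big(k); print(nm,rect(W[k]),k.sum())
    for lo in np.arange(0,.3,.02):
        k=bx(.5,.72,lo,lo+.02)&(z>.09); 
        if k.sum(): print(round(lo,2),np.round(np.nanmedian(W[k],0),4),round(np.nanmax(z[k]),4),end=' ')
    print()
E
```

```text
top0 sleeve (array([ 0.564 , -0.2592]), array([159.9,  64.4]), -76.79) 708 0.09142984282267064
bed (array([0.6118, 0.1684]), array([342.5, 109.8]), -87.64) 2203 0.04067558048631304
bc all (array([0.6033, 0.1421]), array([403.8, 143.2]), 89.31)
lever (array([ 0.5802, -0.0062]), array([104.6,  26.7]), 17.34) 205
ball [ 0.54051208 -0.01756651  0.18076225] 36
sprung (array([0.6173, 0.0143]), array([148.6,  57.5]), 89.61) 498
fixed (array([0.6073, 0.2886]), array([109.7,  55.9]), -86.73) 499
0.0 [0.6113 0.0103 0.1353] 0.167 0.02 [0.6132 0.0287 0.1299] 0.1397 0.04 [0.6143 0.0499 0.1156] 0.1301 0.06 [0.6136 0.0735 0.1164] 0.1268 0.08 [0.6141 0.0885 0.1162] 0.1279 0.1 [0.6146 0.1009 0.1118] 0.1178 0.22 [0.609  0.2364 0.1125] 0.1189 0.24 [0.6065 0.2504 0.1188] 0.1263 0.26 [0.6029 0.2707 0.1229] 0.1421 0.28 [0.6023 0.2897 0.1295] 0.1384 
scene0 sleeve (array([ 0.5658, -0.254 ]), array([168. ,  69.3]), -82.61) 524 0.0920256307527833
bed (array([0.617 , 0.1515]), array([390.2, 110.9]), -86.61) 3012 0.03890550787715044
bc all (array([0.597 , 0.1429]), array([409.3, 144. ]), -88.29)
lever (array([ 0.581 , -0.0011]), array([105.5,  27.9]), 17.45) 239
ball [ 0.5460878  -0.00748008  0.17850181] 38
sprung (array([0.6186, 0.0147]), array([150.7,  56.9]), -87.18) 493
fixed (array([0.6096, 0.2928]), array([110.7,  57.3]), -85.18) 686
0.0 [0.6262 0.0103 0.1436] 0.1759 0.02 [0.628  0.0304 0.1285] 0.1652 0.04 [0.6249 0.0438 0.1163] 0.1368 0.06 [0.6218 0.0678 0.1166] 0.1246 0.08 [0.6215 0.0905 0.117 ] 0.1269 0.1 [0.6164 0.1037 0.1078] 0.1195 0.22 [0.615  0.2367 0.1138] 0.1151 0.24 [0.6152 0.2533 0.1191] 0.1261 0.26 [0.6185 0.2757 0.1257] 0.1381 0.28 [0.6252 0.2899 0.1278] 0.138
```

```bash
cat >> h.py <<'E'
def plan(p,rpy,N,o=None,start=None):
    o=o or get_obs(); p0,r0=start if start else (o['tool_pos'],o['ee_rot'])
    A=R.from_euler('xyz',r0); B=R.from_euler('xyz',rpy)
    w=(A.inv()*B).as_rotvec()/N; M=sum((A*R.from_rotvec(w*k)).as_matrix() for k in range(N))
    v=np.linalg.solve(M,np.array(p)-p0)
    print(N,'x',np.round(np.r_[v/.04,w/.1],3).tolist())
E
python3 - <<'E'
from h import *
plan([.545,-.255,.33],[np.pi,0,np.deg2rad(103)],18)
E
```

```text
18 x [0.702, 0.284, -0.174, -0.001, -0.001, -0.858]
```

Call:
{"fn": "drive_tool", "kwargs": {
  "commands": [
    [0.7, 0.28, -0.18, 0, 0, -0.86],
    [0.7, 0.28, -0.18, 0, 0, -0.86],
    [0.7, 0.28, -0.18, 0, 0, -0.86],
    [0.7, 0.28, -0.18, 0, 0, -0.86],
    [0.7, 0.28, -0.18, 0, 0, -0.86],
    [0.7, 0.28, -0.18, 0, 0, -0.86],
    [0.7, 0.28, -0.18, 0, 0, -0.86],
    [0.7, 0.28, -0.18, 0, 0, -0.86],
    [0.7, 0.28, -0.18, 0, 0, -0.86],
    [0.7, 0.28, -0.18, 0, 0, -0.86],
    [0.7, 0.28, -0.18, 0, 0, -0.86],
    [0.7, 0.28, -0.18, 0, 0, -0.86],
    [0.7, 0.28, -0.18, 0, 0, -0.86],
    [0.7, 0.28, -0.18, 0, 0, -0.86],
    [0.7, 0.28, -0.18, 0, 0, -0.86],
    [0.7, 0.28, -0.18, 0, 0, -0.86],
    [0.7, 0.28, -0.18, 0, 0, -0.86],
    [0.7, 0.28, -0.18, 0, 0, -0.86],
    [0, 0, 0, 0, 0, 0]
  ],
  "gripper": 0
}}

```text
time: 2.48
tool_pos: [0.542, -0.2527, 0.3357]
ee_rot: [3.141, 0.001, 1.803]
wrist_force: [-0.5, 0.3, 0.5]
width: 0.0941
finger_force: 0.0
```

Run:
```python
from h import *
o=get_obs(); print(o['time'],o['tool_pos'],o['ee_rot'],o['joint_positions'])
s=snap('wrist','w1'); print(cam(s)[2],s['fx']); W=cloud(s); z=W[...,2]
print(rect(W[big((z>.055)&(z<.12)&(W[...,0]>.51)&(W[...,0]<.62)&(abs(W[...,1]+.26)<.1))]),rect(W[big((z>.05)&(z<.12)&(W[...,0]<.5)&(W[...,0]>.4))]))
```

```text
2.475 [ 0.54195762 -0.25273768  0.33570941] [3.14076188e+00 7.13379904e-04 1.80329858e+00] [-5.31187550e-01  2.10794200e-01  9.74389478e-01  6.39593355e-05
  1.95531555e+00 -7.63666080e-01]
[ 0.52523488 -0.18018691  0.51539178] 317.43053500204655
(array([ 0.5626, -0.2555]), array([158.8,  64.6]), -76.3) (array([ 0.4497, -0.2783]), array([159.1,  64.9]), -76.99)
```

View pics/w1.png

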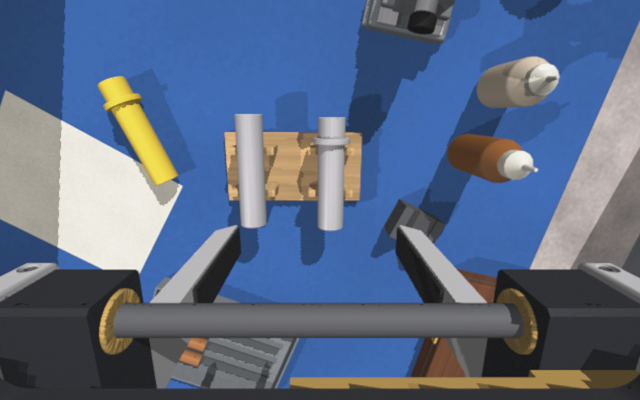

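Wrist view: the collared sleeve runs from (332,118) to (330,229) with its collar at about row 143. The plain sleeve is at (250,170) and the yellow look-alike at (140,130). I refine the sleeve axis from its silhouette.

Run:
```python
from h import *
s=pickle.load(open('w1.pkl','rb')); i=s['image'].astype(int); W=cloud(s)
sub=np.zeros(i.shape[:2],bool); sub[105:240,305:362]=1
m=sub&(i.max(-1)-i.min(-1)<28)&(i.max(-1)>95)&(W[...,2]>.05); m=big(m)
rows=np.where(m.any(1))[0]; L=[]
for r in rows:
    c=np.where(m[r])[0]; L.append((r,c.min(),c.max()))
print([l for l in L[::4]],L[-1])
pts=np.array([ray(s,(a+b)/2+.0,r,.064) for r,a,b in L if 158<r<222])
d=np.polyfit(pts[:,1],pts[:,0],1); print('axis angle',np.rad2deg(np.arctan2(1,d[0])))
wid=[np.linalg.norm(ray(s,b+.5,r,.062)-ray(s,a-.5,r,.062)) for r,a,b in L]; col=[l[0] for l,w in zip(L,wid) if w>.045]; print('width',np.median(wid),'collar rows',col)
P=W[m]; a=np.array([d[0],1]); a/=np.linalg.norm(a)
# cloud: along-axis extents
x0=np.array([np.polyval(d,-.255),-.255]); t=(P[:,:2]-x0)@a; 
print('t range',np.percentile(t,[0,.5,99.5,100]), 'top z along',[round(np.percentile(P[(t>k)&(t<k+.02),2],90),4) for k in np.arange(-.07,.07,.02)])
hi=P[:,2]>.085; print('collar top t',np.median(t[hi]) if hi.any() else 0,hi.sum())
n=np.array([a[1],-a[0]]); print('lateral of cloud centre', np.median(((P[:,:2]-x0)@n)))
tm=(np.percentile(t,.5)+np.percentile(t,99.5))/2; print('mid',x0+tm*a, 'via collar',x0+(np.median(t[hi])-.048)*a)
```

```text
[(np.int64(117), np.int64(326), np.int64(336)), (np.int64(121), np.int64(319), np.int64(344)), (np.int64(125), np.int64(318), np.int64(344)), (np.int64(129), np.int64(318), np.int64(344)), (np.int64(133), np.int64(318), np.int64(344)), (np.int64(137), np.int64(314), np.int64(346)), (np.int64(141), np.int64(313), np.int64(349)), (np.int64(145), np.int64(318), np.int64(344)), (np.int64(149), np.int64(318), np.int64(343)), (np.int64(153), np.int64(318), np.int64(344)), (np.int64(157), np.int64(318), np.int64(343)), (np.int64(161), np.int64(318), np.int64(343)), (np.int64(165), np.int64(318), np.int64(343)), (np.int64(169), np.int64(318), np.int64(343)), (np.int64(173), np.int64(318), np.int64(343)), (np.int64(177), np.int64(318), np.int64(343)), (np.int64(181), np.int64(318), np.int64(343)), (np.int64(185), np.int64(318), np.int64(343)), (np.int64(189), np.int64(317), np.int64(343)), (np.int64(193), np.int64(317), np.int64(343)), (np.int64(197), np.int64(318), np.int64(342)), (np.int64(201), np.int64(318), np.int64(342)), (np.int64(205), np.int64(318), np.int64(342)), (np.int64(209), np
[... 165 characters left out ...]
2)), (np.int64(225), np.int64(318), np.int64(341)), (np.int64(229), np.int64(323), np.int64(337))] (np.int64(229), np.int64(323), np.int64(337))
axis angle 103.24487952821174
width 0.03755520052238571 collar rows [np.int64(137), np.int64(138), np.int64(139), np.int64(140), np.int64(141), np.int64(142), np.int64(143)]
t range [-0.08003813 -0.07879817  0.07753273  0.07882086] top z along [np.float64(0.0813), np.float64(0.0816), np.float64(0.0814), np.float64(0.0816), np.float64(0.0814), np.float64(0.0872), np.float64(0.0826), np.float64(0.0812)]
collar top t 0.04719013470687913 110
lateral of cloud centre -0.0007337660261154251
mid [ 0.56236375 -0.25561589] via collar [ 0.56240434 -0.25578832]
```

Run:
```python
from h import *
y=np.deg2rad(103.2)
plan([.5615,-.2518,.12],[np.pi,0,y],6)
plan([.5615,-.2518,.043],[np.pi,0,y],3,start=([.5615,-.2518,.12],[np.pi,0,y]))
```

```text
6 x [-0.01, 0.083, 0.896, -0.0, 0.001, -0.0]
3 x [-0.0, -0.0, 0.642, 0.0, 0.0, 0.0]
```

Call:
{"fn": "drive_tool", "kwargs": {
  "commands": [
    [-0.01, 0.083, 0.9, 0, 0, 0],
    [-0.01, 0.083, 0.9, 0, 0, 0],
    [-0.01, 0.083, 0.9, 0, 0, 0],
    [-0.01, 0.083, 0.9, 0, 0, 0],
    [-0.01, 0.083, 0.9, 0, 0, 0],
    [-0.01, 0.083, 0.9, 0, 0, 0],
    [0, 0, 0.64, 0, 0, 0],
    [0, 0, 0.64, 0, 0, 0],
    [0, 0, 0.6, 0, 0, 0],
    [0, 0, 0, 0, 0, 0],
    [0, 0, 0, 0, 0, 0]
  ]
}}

```text
time: 3.9
tool_pos: [0.5614, -0.2531, 0.0444]
ee_rot: [3.141, 0.001, 1.799]
wrist_force: [-0.1, -0.1, 0.6]
width: 0.094
finger_force: 0.0
```

Call:
{"fn": "drive_tool", "kwargs": {
  "commands": [
    [0, 0, 0, 0, 0, 0],
    [0, 0, 0, 0, 0, 0],
    [0, 0, 0, 0, 0, 0],
    [0, 0, 0, 0, 0, 0],
    [0, 0, 0, 0, 0, 0],
    [0, 0, 0, 0, 0, 0]
  ],
  "gripper": 1
}}

```text
time: 4.65
tool_pos: [0.5612, -0.2521, 0.0438]
ee_rot: [-3.141, 0.0, 1.801]
wrist_force: [-3.0, -0.4, 2.2]
width: 0.0374
finger_force: 23.4
```

Run:
```python
from h import *
y=np.deg2rad(103.2);a=[.5612,-.2521,.16]
plan([.50,0.03,.40],[np.pi,0,np.deg2rad(92.3)],9,start=(a,[np.pi,0,y]))
```

```text
9 x [0.801, -0.054, -0.667, 0.0, -0.0, 0.211]
```

Call:
{"fn": "drive_tool", "kwargs": {
  "commands": [
    [0, 0, -0.5, 0, 0, 0],
    [0, 0, -0.8, 0, 0, 0],
    [0, 0, -0.8, 0, 0, 0],
    [0, 0, -0.8, 0, 0, 0],
    [0.8, -0.054, -0.66, 0, 0, 0.21],
    [0.8, -0.054, -0.66, 0, 0, 0.21],
    [0.8, -0.054, -0.66, 0, 0, 0.21],
    [0.8, -0.054, -0.66, 0, 0, 0.21],
    [0.8, -0.054, -0.66, 0, 0, 0.21],
    [0.8, -0.054, -0.66, 0, 0, 0.21],
    [0.8, -0.054, -0.66, 0, 0, 0.21],
    [0.8, -0.054, -0.66, 0, 0, 0.21],
    [0.8, -0.054, -0.66, 0, 0, 0.21],
    [0, 0, 0, 0, 0, 0],
    [0, 0, 0, 0, 0, 0]
  ]
}}

```text
time: 6.52
tool_pos: [0.4999, 0.0294, 0.397]
ee_rot: [-3.14, 0.001, 1.612]
wrist_force: [0.6, 0.3, -4.9]
width: 0.0371
finger_force: 30.0
```

Run:
```python
from h import *
o=get_obs(); print(o['time'],o['tool_pos'],o['ee_rot'],o['joint_positions'],o['wrist_force'])
s=snap('wrist','w2'); print(cam(s)[2])
```

```text
6.525 [0.49994866 0.02937057 0.39696122] [-3.14039942e+00  5.52235170e-04  1.61188352e+00] [-5.41117406e-02  2.13013902e-02  1.06004798e+00 -7.51829109e-04
  2.06137851e+00 -9.55524405e-02] [ 0.56498635  0.33322762 -4.9123438 ]
[0.4974185  0.10382609 0.57663422]
```

View pics/w2.png

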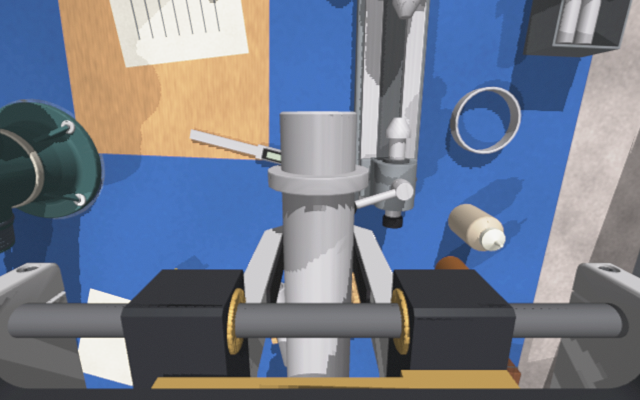

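Wrist view: the sleeve is held level with its collar to the front. The sprung cone is at (398,120), the fixed cone at (406,5) and the lever pivot at (403,190). Next I fit the centre axis and the in-hand sleeve pose.

Run:
```python
from h import *
s=pickle.load(open('w2.pkl','rb')); W=cloud(s); X,Y,Z=W[...,0],W[...,1],W[...,2]
m=(X>.55)&(X<.68)&(Y>.03)&(Y<.35)&(Z>.085)&(Z<.14)
for r in range(0,175,4):
    c=np.where(m[r])[0]
    if len(c)>2:
        a=ray(s,c.min()-.5,r,.105); b=ray(s,c.max()+.5,r,.105); print(r,c.min(),c.max(),'mid',np.round((a+b)/2,4)[:2],'w',round((b-a)[0],4),'cloud',np.round(np.median(W[r,c],0),4),'top',round(W[r,c,2].max(),4))
b=(Z>.03)&(Z<.055)&(X>.5)&(X<.72)&(Y>-.08)&(Y<.4); b=big(b); print('bed',rect(W[b]),np.median(Z[b]))
# bed edges by row
L=[]
for r in range(20,150,6):
    c=np.where(b[r])[0]; a=ray(s,c.min()-.5,r,.045); d=ray(s,c.max()+.5,r,.045); L.append([*(a+d)[:2]/2,(d-a)[0]])
L=np.array(L); print(np.round(L[::4],4)); ok=abs(L[:,2]-np.median(L[:,2]))<.004; p=np.polyfit(L[ok,1],L[ok,0],1); print('bed axis',p,np.rad2deg(np.arctan2(1,p[0])))
# sleeve
h=(Z>.38)&(Z<.46)&(abs(X-.5)<.04)&(np.arange(400)[:,None]<225); P=W[h]
k=P[P[:,1]<.07]; 
sl=[(yy,np.median(P[(P[:,1]>yy)&(P[:,1]<yy+.008),0]),np.percentile(P[(P[:,1]>yy)&(P[:,1]<yy+.008),2],95)) for yy in np.arange(.04,.11,.01)]
print(np.round(sl,4)); print('end y',np.percentile(P[:,1],[98,99.5,100]))
lv=(Z>.15)&(Z<.2)&(X>.5)&(X<.68)&(Y>-.09)&(Y<.06); print('lever',rect(W[lv]),lv.sum())
```

```text
0 392 419 mid [0.6067 0.2556] w 0.0369 cloud [0.6026 0.251  0.1198] top 0.1223
4 393 418 mid [0.6072 0.2509] w 0.0344 cloud [0.6042 0.2473 0.1174] top 0.12
8 395 415 mid [0.607  0.2462] w 0.0279 cloud [0.604  0.2431 0.1151] top 0.1184
12 397 413 mid [0.6076 0.2414] w 0.0226 cloud [0.6051 0.239  0.1133] top 0.1156
16 399 411 mid [0.6081 0.2367] w 0.0173 cloud [0.6072 0.2357 0.1087] top 0.1094
120 391 405 mid [0.6129 0.1018] w 0.0216 cloud [0.6105 0.1018 0.1142] top 0.1158
124 389 407 mid [0.6135 0.0962] w 0.0275 cloud [0.6106 0.0964 0.1167] top 0.1196
128 386 409 mid [0.6134 0.0905] w 0.0348 cloud [0.6091 0.091  0.1194] top 0.1238
132 385 410 mid [0.6139 0.0848] w 0.0378 cloud [0.6095 0.0856 0.1204] top 0.1239
136 385 409 mid [0.6138 0.0791] w 0.0365 cloud [0.6098 0.0799 0.12  ] top 0.1237
140 389 405 mid [0.6144 0.0734] w 0.0249 cloud [0.6118 0.0741 0.1161] top 0.118
144 389 405 mid [0.615  0.0676] w 0.025 cloud [0.6119 0.0685 0.115 ] top 0.1182
148 389 404 mid [0.6149 0.0617] w 0.0236 cloud [0.6122 0.0627 0.1164] top 0.1175
152 388 404 mid [0.6148 0.0558] w 0.0251 cloud [0.6114 0.057  0.1159] top 0.1186
156 388 404 mid [0.6154 0.0499] w 0.0252 cloud [0.6121 0.0512 0.1154] top 0.1183
160 374 410 mid [0.61   0.0438] w 0.055 cloud [0.6058 0.0455 0.1189] top 0.1259
164 373 416 mid [0.6144 0.038 ] w 0.0657 cloud [0.6079 0.0415 0.1296] top 0.1327
168 375 416 mid [0.6165 0.032 ] w 0.0629 cloud [0.6085 0.0362 0.1304] top 0.1367
172 390 414 mid [0.6269 0.0264] w 0.0375 cloud [0.6184 0.0311 0.1335] top 0.1366
bed (array([0.6106, 0.1528]), array([251.9, 109.5]), -87.65) 0.043585389601957375
[[0.6039 0.2474 0.1056]
 [0.6049 0.2141 0.1059]
 [0.606  0.1797 0.1062]
 [0.6079 0.1441 0.105 ]
 [0.6107 0.1071 0.1021]
 [0.6128 0.0688 0.104 ]]
bed axis [-0.04723985  0.615376  ] 92.70463361241026
  return _methods._mean(a, axis=axis, dtype=dtype,
  ret = ret.dtype.type(ret / rcount)
Traceback (most recent call last):
IndexError: index -1 is out of bounds for axis 0 with size 0
```

```bash
cat >> h.py <<'E'
M=np.array([.6105,.168,.105]); ang=np.deg2rad(92.3); u=np.array([np.cos(ang),np.sin(ang),0]); k=np.array([0,0,1.])
OFF=.0838
def pose(ey,ez,th):
    th=np.deg2rad(th); a=u*np.cos(th)+k*np.sin(th); tz=u*np.sin(th)-k*np.cos(th)
    E=M+u*ey+k*ez; p=E+OFF*a+.019*tz
    return p,R.from_matrix(np.c_[a,np.cross(tz,a),tz]).as_euler('xyz')
def where(o):
    Rm=R.from_euler('xyz',o['ee_rot']).as_matrix(); E=o['tool_pos']-.019*Rm[:,2]-OFF*Rm[:,0]-M; v=np.cross(u,k)
    print('E mm: y',round(E@u*1e3,1),'z',round(E[2]*1e3,1),'x',round(E@v*1e3,1),'tilt',round(np.rad2deg(np.arcsin(Rm[2,0])),2),'yaw',round(np.rad2deg(np.arctan2(Rm[1,0],Rm[0,0])),2),'t',o['time'],'F',np.round(o['wrist_force'],1),'w',o['width'])
E
python3 - <<'E'
from h import *
s=pickle.load(open('w2.pkl','rb')); print(ray(s,318,112,.435),ray(s,282,130,.416),ray(s,356,130,.416),ray(s,318,180,.442)); where(get_obs())
A=pose(-.050,.060,20); B=pose(-.050,.003,20); print(A)
plan(*A,9); plan(*B,3,start=A)
E
```

```text
[0.49732117 0.10512797 0.435     ] [0.47984432 0.09596547 0.416     ] [0.51647071 0.09747855 0.416     ] [0.49849902 0.07672934 0.442     ]
E mm: y -218.2 z 310.3 x -116.0 tilt -0.02 yaw 92.31 t 6.575 F [-0.7  0.6 -6.7] w 0.03718966611574104
(array([0.60908557, 0.20321623, 0.17580713]), array([ 3.14159265, -0.34906585,  1.6109389 ]))
9 x [0.373, 0.323, 0.681, -0.003, 0.388, -0.0]
3 x [-0.162, -0.0, 0.446, 0.0, 0.0, 0.0]
```

Call:
{"fn": "drive_tool", "kwargs": {
  "commands": [
    [0.373, 0.323, 0.68, 0, 0.388, 0],
    [0.373, 0.323, 0.68, 0, 0.388, 0],
    [0.373, 0.323, 0.68, 0, 0.388, 0],
    [0.373, 0.323, 0.68, 0, 0.388, 0],
    [0.373, 0.323, 0.68, 0, 0.388, 0],
    [0.373, 0.323, 0.68, 0, 0.388, 0],
    [0.373, 0.323, 0.68, 0, 0.388, 0],
    [0.373, 0.323, 0.68, 0, 0.388, 0],
    [0.373, 0.323, 0.68, 0, 0.388, 0],
    [0, 0, 0, 0, 0, 0],
    [0, 0, 0, 0, 0, 0],
    [0, 0, 0, 0, 0, 0]
  ]
}}

```text
time: 8.07
tool_pos: [0.61, 0.203, 0.1788]
ee_rot: [3.139, -0.348, 1.612]
wrist_force: [0.1, 0.1, -4.8]
width: 0.0371
finger_force: 30.0
```

Run:
```python
from h import *
o=get_obs(); where(o)
B=pose(-.050,.003,20); plan(*B,3,o)
s=snap('scene','s1'); cv2.imwrite('pics/s1c.png',cv2.resize(s['image'][130:345,230:430],None,fx=2.7,fy=2.7,interpolation=3))
```

```text
E mm: y -50.3 z 63.1 x 0.9 tilt 19.96 yaw 92.34 t 8.075 F [ 0.1  0.1 -4.8] w 0.03714390328828526
3 x [-0.168, -0.008, 0.471, 0.007, 0.002, 0.002]
```

View pics/s1c.png

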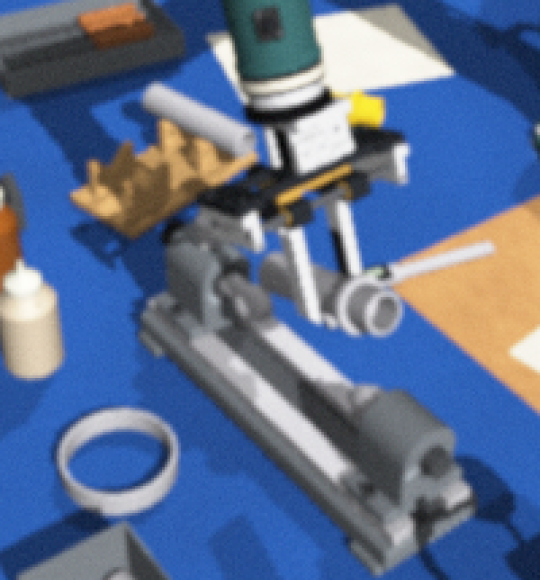

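The scene view shows the sleeve tilted with its collar end up, over the bed between the two stocks and clear of both. I lower it in front of the sprung cone.

Call:
{"fn": "drive_tool", "kwargs": {
  "commands": [
    [-0.168, -0.008, 0.47, 0, 0, 0],
    [-0.168, -0.008, 0.47, 0, 0, 0],
    [-0.168, -0.008, 0.47, 0, 0, 0],
    [0, 0, 0, 0, 0, 0],
    [0, 0, 0, 0, 0, 0]
  ]
}}

```text
time: 8.75
tool_pos: [0.6086, 0.2043, 0.1176]
ee_rot: [-3.142, -0.349, 1.612]
wrist_force: [-0.3, 0.5, -5.4]
width: 0.0371
finger_force: 30.0
```

Run:
```python
from h import *
o=get_obs(); where(o)
s=snap('scene','s2'); cv2.imwrite('pics/s2c.png',cv2.resize(s['image'][210:320,280:410],None,fx=5,fy=5,interpolation=3))
plan(*pose(-.062,.003,20),2,o); plan(*pose(-.099,.003,20),8,start=pose(-.062,.003,20))
```

```text
E mm: y -48.9 z 1.7 x -0.4 tilt 20.02 yaw 92.36 t 8.75 F [-0.3  0.5 -5.4] w 0.03707670087071928
2 x [-0.149, 0.005, -0.071, -0.002, -0.002, 0.005]
8 x [-0.109, -0.0, -0.04, 0.0, 0.0, 0.0]
```

View pics/s2c.png

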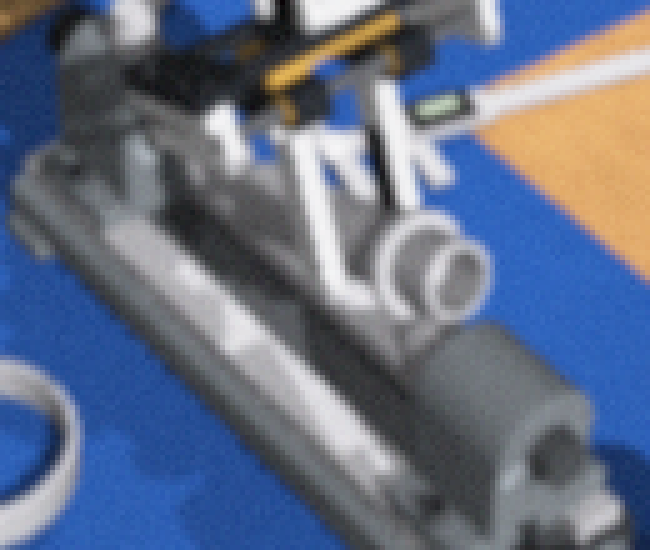

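The sleeve is in front of the sprung cone and clears the fixed stock, with no contact force. Now I push the sprung centre back.

Call:
{"fn": "drive_tool", "kwargs": {
  "commands": [
    [-0.15, 0.005, -0.07, 0, 0, 0],
    [-0.15, 0.005, -0.07, 0, 0, 0],
    [-0.11, 0, -0.04, 0, 0, 0],
    [-0.11, 0, -0.04, 0, 0, 0],
    [-0.11, 0, -0.04, 0, 0, 0],
    [-0.11, 0, -0.04, 0, 0, 0]
  ]
}}

```text
time: 9.55
tool_pos: [0.6101, 0.1761, 0.1205]
ee_rot: [3.14, -0.357, 1.614]
wrist_force: [-0.4, 10.2, -3.0]
width: 0.0375
finger_force: 30.0
```

Run:
```python
from h import *
o=get_obs(); where(o)
plan(*pose(-.100,.003,20),5,o)
```

```text
E mm: y -77.0 z 4.0 x 0.2 tilt 20.47 yaw 92.49 t 9.55 F [-0.4 10.2 -3. ] w 0.037529323318344916
5 x [-0.11, 0.0, -0.032, 0.0, -0.016, 0.006]
```

Call:
{"fn": "drive_tool", "kwargs": {
  "commands": [
    [-0.11, 0, -0.036, 0, 0, 0],
    [-0.11, 0, -0.036, 0, 0, 0],
    [-0.11, 0, -0.036, 0, 0, 0],
    [-0.11, 0, -0.036, 0, 0, 0],
    [-0.11, 0, -0.036, 0, 0, 0],
    [0, 0, 0, 0, 0, 0]
  ]
}}

```text
time: 10.3
tool_pos: [0.6108, 0.1555, 0.1207]
ee_rot: [3.14, -0.361, 1.616]
wrist_force: [-1.3, 14.5, -2.4]
width: 0.0374
finger_force: 30.0
```

Run:
```python
from h import *
o=get_obs(); where(o)
Rm=R.from_euler('xyz',o['ee_rot'])
plan(*pose(-.100,.0,0),8,o)
s=snap('scene','s3')
cv2.imwrite('pics/s3c.png',cv2.resize(s['image'][210:320,280:410],None,fx=5,fy=5,interpolation=3))
```

```text
E mm: y -97.6 z 3.9 x 0.2 tilt 20.7 yaw 92.6 t 10.3 F [-1.3 14.5 -2.4] w 0.037360653323234204
8 x [-0.033, 0.0, 0.104, 0.001, -0.452, 0.006]
```

View pics/s3c.png

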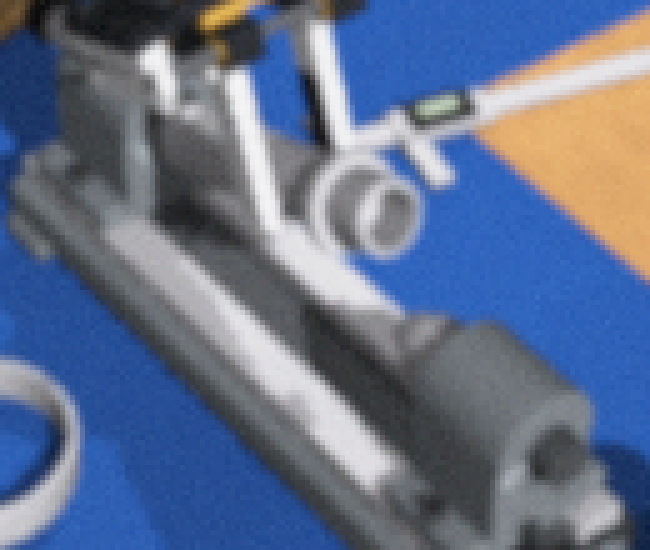

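The view shows the sleeve still tilted, pushed back on the sprung cone, with its collar end clear of the fixed cone. The 14.5 N push means the quill is at about 0.023. Now I level it.

Call:
{"fn": "drive_tool", "kwargs": {
  "commands": [
    [-0.035, 0, 0.104, 0, -0.45, 0],
    [-0.035, 0, 0.104, 0, -0.45, 0],
    [-0.035, 0, 0.104, 0, -0.45, 0],
    [-0.035, 0, 0.104, 0, -0.45, 0],
    [-0.035, 0, 0.104, 0, -0.45, 0]
  ]
}}

```text
time: 10.98
tool_pos: [0.6112, 0.1552, 0.0987]
ee_rot: [3.139, -0.136, 1.616]
wrist_force: [-1.4, 16.0, -0.5]
width: 0.0372
finger_force: 30.0
```

Run:
```python
from h import *
o=get_obs(); where(o)
plan(*pose(-.100,.0,0),4,o)
```

```text
E mm: y -98.4 z 1.1 x 0.5 tilt 7.81 yaw 92.57 t 10.975 F [-1.4 16.  -0.5] w 0.03722593068221685
4 x [-0.028, -0.001, 0.077, 0.006, -0.341, 0.011]
```

Call:
{"fn": "drive_tool", "kwargs": {
  "commands": [
    [-0.03, 0, 0.077, 0, -0.34, 0],
    [-0.03, 0, 0.077, 0, -0.34, 0],
    [-0.03, 0, 0.077, 0, -0.34, 0],
    [-0.03, 0, 0.077, 0, -0.34, 0],
    [0, 0, 0, 0, 0, 0]
  ]
}}

```text
time: 11.6
tool_pos: [0.6111, 0.1522, 0.0846]
ee_rot: [3.14, -0.002, 1.616]
wrist_force: [-0.8, 14.6, -3.2]
width: 0.0375
finger_force: 30.0
```

Run:
```python
from h import *
o=get_obs(); where(o)
s=snap('scene','s4')
cv2.imwrite('pics/s4c.png',cv2.resize(s['image'][210:320,280:410],None,fx=5,fy=5,interpolation=3))
plan(*pose(-.079,.0,0),7,o)
```

```text
E mm: y -99.6 z -1.6 x 0.4 tilt 0.12 yaw 92.59 t 11.6 F [-0.8 14.6 -3.2] w 0.03751990790033675
7 x [0.074, 0.0, -0.005, 0.002, -0.003, 0.007]
```

View pics/s4c.png

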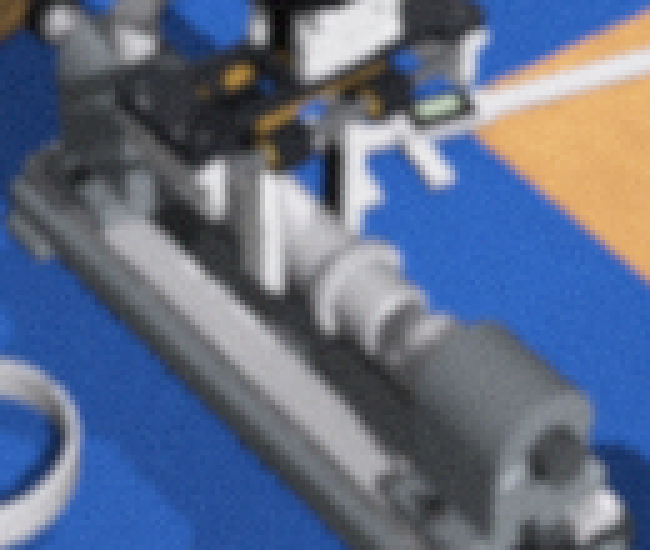

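The sleeve is level and in line with the fixed cone, its bore just in front of the tip. I let it forward.

Call:
{"fn": "drive_tool", "kwargs": {
  "commands": [
    [0.074, 0, -0.008, 0, 0, 0],
    [0.074, 0, -0.008, 0, 0, 0],
    [0.074, 0, -0.008, 0, 0, 0],
    [0.074, 0, -0.004, 0, 0, 0],
    [0.074, 0, 0, 0, 0, 0],
    [0, 0, 0, 0, 0, 0]
  ]
}}

```text
time: 12.4
tool_pos: [0.6106, 0.165, 0.0852]
ee_rot: [3.14, 0.0, 1.615]
wrist_force: [-0.2, 11.2, -4.0]
width: 0.0373
finger_force: 30.0
```

Run:
```python
from h import *
o=get_obs(); where(o)
```

```text
E mm: y -86.8 z -0.7 x 0.3 tilt -0.02 yaw 92.52 t 12.4 F [-0.2 11.2 -4. ] w 0.037334793623245294
```

Call:
{"fn": "drive_tool", "kwargs": {
  "commands": [
    [0.06, 0, 0, 0, 0, 0],
    [0.06, 0, 0, 0, 0, 0],
    [0.05, 0, 0, 0, 0, 0],
    [0, 0, 0, 0, 0, 0]
  ]
}}

```text
time: 12.9
tool_pos: [0.6106, 0.1694, 0.0862]
ee_rot: [3.14, 0.004, 1.613]
wrist_force: [-1.0, 6.5, -1.2]
width: 0.0374
finger_force: 30.0
```

Call:
{"fn": "drive_tool", "kwargs": {
  "commands": [
    [0.05, 0, 0, 0, 0, 0],
    [0.03, 0, 0, 0, 0, 0],
    [0, 0, 0, 0, 0, 0]
  ]
}}

```text
time: 13.28
tool_pos: [0.6106, 0.1702, 0.0863]
ee_rot: [3.14, 0.009, 1.612]
wrist_force: [-3.6, 4.8, 3.4]
width: 0.0375
finger_force: 30.0
```

Run:
```python
from h import *
o=get_obs(); where(o)
s=snap('scene','s5')
a=cv2.resize(s['image'][210:320,280:410],None,fx=4,fy=4,interpolation=3)
t=snap('top','t5'); b=cv2.resize(t['image'][155:215,185:335],(520,208),interpolation=3)
cv2.imwrite('pics/s5c.png',cv2.resize(np.vstack([a[:390],b]),None,fx=1,fy=1))
```

```text
E mm: y -81.5 z 1.0 x 0.3 tilt -0.51 yaw 92.38 t 13.275 F [-3.6  4.8  3.4] w 0.03751609102199585
```

View pics/s5c.png

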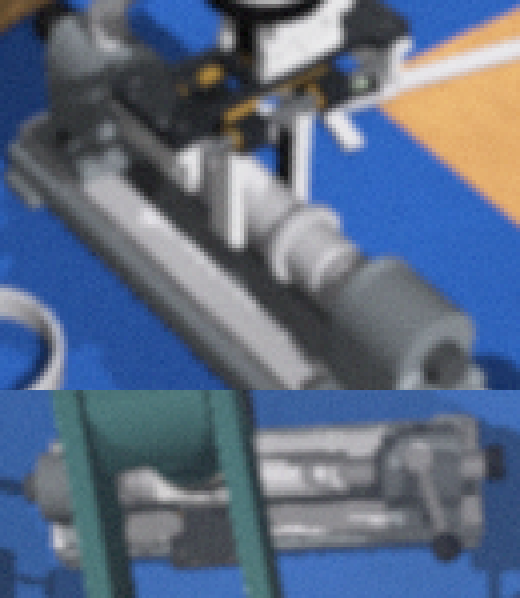

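The sleeve's collared end is on the fixed cone and the axial force is falling. I open slightly so the spring seats it while the fingers still guard it.

Call:
{"fn": "drive_tool", "kwargs": {
  "commands": [
    [0, 0, 0, 0, 0, 0],
    [0, 0, 0, 0, 0, 0],
    [0, 0, 0, 0, 0, 0],
    [0, 0, 0, 0, 0, 0]
  ],
  "gripper": 0.45
}}

```text
time: 13.88
tool_pos: [0.6105, 0.1682, 0.0841]
ee_rot: [3.142, 0.012, 1.611]
wrist_force: [-0.4, 0.2, 0.5]
width: 0.0517
finger_force: 0.0
```

Run:
```python
from h import *
where(get_obs())
t=snap('scene','t6'); W=cloud(t); 
v=np.cross(u,k); D=W-M; y,x,z=D@u,D@v,D[...,2]
m=(abs(x)<.035)&(z>-.03)&(z<.035)&(abs(y)<.11)
for lo in np.arange(-.1,.105,.01):
    q=m&(y>lo)&(y<lo+.01)
    if q.sum()>3: print(round(lo,2),q.sum(),'topz',round(np.percentile(z[q],92)*1e3,1),'maxx',round(np.percentile(x[q],97)*1e3,1),'minx',round(np.percentile(x[q],3)*1e3,1))
```

```text
E mm: y -83.3 z -0.8 x 0.1 tilt -0.7 yaw 92.32 t 13.875 F [-0.4  0.2  0.5] w 0.05169788947107631
-0.02 19 topz 21.1 maxx 8.1 minx -12.7
-0.01 51 topz 26.6 maxx 13.5 minx -28.3
-0.0 118 topz 30.2 maxx 32.0 minx -33.6
0.01 93 topz 28.6 maxx 33.7 minx -32.8
0.02 48 topz 20.6 maxx 19.4 minx -10.0
0.03 43 topz 21.2 maxx 19.8 minx -7.2
0.04 57 topz 26.5 maxx 25.4 minx -13.7
0.05 110 topz 22.9 maxx 24.9 minx -20.6
0.06 59 topz 19.8 maxx 19.4 minx -10.3
0.07 67 topz 20.9 maxx 19.2 minx -11.2
0.08 51 topz 20.1 maxx 17.8 minx -10.4
0.09 36 topz 19.5 maxx 17.9 minx -6.8
0.1 52 topz 29.7 maxx 30.7 minx -16.4
```

Call:
{"fn": "drive_tool", "kwargs": {
  "commands": [
    [0, 0, -0.4, 0, 0, 0],
    [0, 0, -0.8, 0, 0, 0],
    [0, 0, -1, 0, 0, 0],
    [0, 0, -1, 0, 0, 0],
    [0, 0, -1, 0, 0, 0],
    [-0.6, 0.6, -1, 0, 0, 0],
    [-0.6, 0.6, 0, 0, 0, 0],
    [0, 0, 0, 0, 0, 0],
    [0, 0, 0, 0, 0, 0]
  ],
  "gripper": 0.4
}}

```text
time: 15.05
tool_pos: [0.6598, 0.1255, 0.2929]
ee_rot: [-3.141, 0.011, 1.612]
wrist_force: [-0.1, 0.1, -0.2]
width: 0.0565
finger_force: 0.0
```

Run:
```python
from h import *
o=get_obs(); where(o); print(o['tool_pos'],o['ee_rot'])
v=np.cross(u,k)
for n in('wrist','scene'):
    s=snap(n,n+'7'); D=cloud(s)-M; y,x,z=D@u,D@v,D[...,2]
    m=(abs(x)<.035)&(z>-.03)&(z<.035)&(abs(y)<.11)
    print(n)
    for lo in np.arange(-.11,.105,.01):
        q=m&(y>lo)&(y<lo+.01)
        if q.sum()>3: print(round(lo,2),q.sum(),'topz',round(np.percentile(z[q],92)*1e3,1),'x',round(np.percentile(x[q],97)*1e3,1),round(np.percentile(x[q],3)*1e3,1))
    c=m&(z>.0225)&(y>.03)&(y<.07); print('collar y',np.median(y[c])*1e3,c.sum())
    b=(x<-.03)&(x>-.12)&(y>-.24)&(y<-.08)&(z>.045)&(z<.09); d=b&(s['image'].max(-1)<70)
    print('lever',rect(cloud(s)[b]) if b.sum()>5 else 0,'ball dark xyz(M)',np.median(D[d]@np.c_[v,u,k],0)*1e3 if d.any() else 0,d.sum())
```

```text
E mm: y -128.0 z 207.9 x 47.6 tilt -0.65 yaw 92.36 t 15.05 F [-0.1  0.1 -0.2] w 0.056472895109988326
[0.65977227 0.12548666 0.29294541] [-3.14097239  0.01141871  1.61204322]
wrist
-0.11 148 topz 12.9 x 11.6 -8.4
-0.1 152 topz 17.8 x 16.9 -14.7
-0.09 254 topz 18.0 x 17.0 -14.6
-0.08 235 topz 19.5 x 17.6 -16.3
-0.07 263 topz 19.5 x 17.8 -16.3
-0.06 276 topz 19.4 x 17.9 -15.6
-0.05 277 topz 19.5 x 18.1 -16.2
-0.04 288 topz 19.5 x 18.4 -16.3
-0.03 291 topz 19.3 x 18.3 -16.5
-0.02 297 topz 19.6 x 17.7 -16.2
-0.01 308 topz 19.4 x 17.8 -15.6
-0.0 309 topz 19.5 x 17.9 -16.6
0.01 332 topz 19.4 x 18.0 -15.7
0.02 315 topz 19.5 x 18.3 -16.3
0.03 340 topz 19.6 x 18.3 -16.1
0.04 417 topz 25.8 x 24.2 -20.7
0.05 375 topz 25.3 x 21.5 -17.7
0.06 362 topz 19.5 x 18.1 -16.3
0.07 367 topz 19.5 x 18.2 -16.3
0.08 340 topz 18.4 x 17.2 -14.7
0.09 360 topz 18.4 x 16.8 -15.9
0.1 803 topz 29.0 x 28.4 -25.8
collar y 48.655914983539894 204
lever 0 ball dark xyz(M) 0 0
scene
-0.11 25 topz 15.1 x 13.8 -6.0
-0.1 22 topz 19.5 x 17.8 -7.6
-0.09 43 topz 19.5 x 18.2 -9.9
-0.08 41 topz 20.3 x 19.6 -10.1
-0.07 47 topz 20.1 x 19.6 -11.5
-0.06 46 topz 20.4 x 19.5 -9.3
-0.05 53 topz 21.0 x 19.5 -9.6
-0.04 38 topz 20.4 x 19.8 -11.4
-0.03 52 topz 21.3 x 19.6 -8.9
-0.02 48 topz 19.8 x 20.0 -10.7
-0.01 52 topz 20.1 x 20.0 -9.8
-0.0 50 topz 20.7 x 19.2 -9.1
0.01 55 topz 20.5 x 19.5 -11.0
0.02 50 topz 19.5 x 19.0 -7.6
0.03 43 topz 21.5 x 19.4 -9.3
0.04 63 topz 26.3 x 25.5 -18.2
0.05 98 topz 24.1 x 25.0 -21.2
0.06 62 topz 20.7 x 19.1 -12.4
0.07 67 topz 20.2 x 19.6 -11.1
0.08 48 topz 19.3 x 19.2 -8.2
0.09 39 topz 20.6 x 18.6 -8.0
0.1 53 topz 30.8 x 30.3 -16.8
collar y 48.871785705446314 36
lever (array([ 0.5608, -0.0036]), array([52.1, 23.2]), 24.04) ball dark xyz(M) [ -70.93798448 -171.72404765   71.90253342] 31
```

The sleeve sits on both centres by itself: its top is at 19.5 mm along its whole length and the collar is at y = +48.7. The lever is at about 0.26 rad. I shut the fingers and go to the +y side of the ball.

Call:
{"fn": "drive_tool", "kwargs": {
  "commands": [
    [-0.475, -0.665, 0, 0, 0, 0],
    [-0.475, -0.665, 0, 0, 0, 0],
    [-0.475, -0.665, 0, 0, 0, 0],
    [-0.475, -0.665, 0, 0, 0, 0],
    [-0.475, -0.665, 0, 0, 0, 0],
    [0, 0, 0.6, 0, 0, 0],
    [0, 0, 0.6, 0, 0, 0],
    [0, 0, 0.6, 0, 0, 0],
    [0, 0, 0, 0, 0, 0]
  ],
  "gripper": 1
}}

```text
time: 16.27
tool_pos: [0.5294, 0.0247, 0.2199]
ee_rot: [-3.137, 0.011, 1.613]
wrist_force: [0.5, -0.8, 0.9]
width: 0.0002
finger_force: 0.0
```

Run:
```python
from h import *
o=get_obs(); v=np.cross(u,k); B=np.c_[v,u,k]; print(o['time'],(o['tool_pos']-M)@B*1e3,o['tool_pos'],o['width'])
s=snap('scene','s8'); D=(cloud(s)-M)@B*1e3; d=(s['image'].max(-1)<70)&(D[...,2]>55)&(D[...,2]<90)&(abs(D[...,0]+75)<40)&(D[...,1]<-150)&(D[...,1]>-215); print('ball',np.median(D[d],0),d.sum())
p=(o['tool_pos']-M)@B*1e3
F=lambda f,d:np.array([-78*np.cos(f)-d*np.sin(f),-158-78*np.sin(f)+d*np.cos(f)])
prev=p[:2]
for f,dd in [(.26,40),(.26,24),(.45,22),(.64,22),(.83,23),(1.02,24),(1.21,25),(1.4,25.5)]:
    q=F(f,dd); e=(q-prev)/40; print(f,np.round(q,1),'total tool x,y',np.round(e[::-1],3)); prev=q
```

```text
16.275 [ -86.81388502 -139.90494523  114.8906485 ] [0.52937069 0.02472377 0.21989065] 0.0002052873946384305
ball [ -72.13830723 -173.04935088   73.40218587] 35
0.26 [ -85.7 -139.4] total tool x,y [0.013 0.029]
0.26 [ -81.5 -154.9] total tool x,y [-0.387  0.103]
0.45 [ -79.8 -172.1] total tool x,y [-0.431  0.044]
0.64 [ -75.7 -186.9] total tool x,y [-0.37   0.103]
0.83 [ -69.6 -200. ] total tool x,y [-0.328  0.152]
1.02 [ -61.3 -211.9] total tool x,y [-0.297  0.208]
1.21 [ -50.9 -222.2] total tool x,y [-0.256  0.259]
1.4 [ -38.4 -230.5] total tool x,y [-0.209  0.313]
```

Call:
{"fn": "drive_tool", "kwargs": {
  "commands": [
    [0, 0, 0.7, 0, 0, 0],
    [0, 0, 0.75, 0, 0, 0],
    [0, 0, 0, 0, 0, 0],
    [-0.19, 0.05, 0, 0, 0, 0],
    [-0.19, 0.05, 0, 0, 0, 0],
    [-0.22, 0.02, 0, 0, 0, 0],
    [-0.22, 0.02, 0, 0, 0, 0],
    [-0.185, 0.05, 0, 0, 0, 0],
    [-0.185, 0.05, 0, 0, 0, 0]
  ]
}}

```text
time: 17.45
tool_pos: [0.5432, -0.024, 0.1647]
ee_rot: [3.141, 0.011, 1.612]
wrist_force: [1.5, 5.1, 1.0]
width: 0.0006
finger_force: 1.7
```

Call:
{"fn": "drive_tool", "kwargs": {
  "commands": [
    [-0.165, 0.075, 0, 0, 0, 0],
    [-0.165, 0.075, 0, 0, 0, 0],
    [-0.15, 0.105, 0, 0, 0, 0],
    [-0.15, 0.105, 0, 0, 0, 0],
    [-0.13, 0.13, 0, 0, 0, 0],
    [-0.13, 0.13, 0, 0, 0, 0],
    [-0.1, 0.155, 0, 0, 0, 0],
    [-0.1, 0.155, 0, 0, 0, 0]
  ]
}}

```text
time: 18.45
tool_pos: [0.5821, -0.0664, 0.165]
ee_rot: [-3.141, 0.012, 1.612]
wrist_force: [-0.9, 1.9, 1.0]
width: 0.0006
finger_force: 0.8
```

Run:
```python
from h import *
o=get_obs(); v=np.cross(u,k); B=np.c_[v,u,k]; print(o['time'],(o['tool_pos']-M)@B*1e3,o['wrist_force'])
for n in('scene','top'):
    s=snap(n,n+'9'); D=(cloud(s)-M)@B*1e3; d=(s['image'].max(-1)<70)&(D[...,2]>50)&(D[...,2]<82)&(abs(D[...,0]+35)<60)&(D[...,1]<-150)&(D[...,1]>-265); print(n,'ball',np.median(D[d],0) if d.any() else 0,d.sum())
```

```text
18.45 [ -37.80989392 -233.0895779    59.99328764] [-0.92581566  1.89222815  0.99147269]
scene ball [  -8.5245778  -231.55294435   73.33069435] 32
top ball 0 0
```

Call:
{"fn": "drive_tool", "kwargs": {
  "commands": [
    [0, 0.06, 0, 0, 0, 0],
    [0, 0.06, 0, 0, 0, 0],
    [0, 0, 0, 0, 0, 0]
  ]
}}

```text
time: 18.92
tool_pos: [0.5828, -0.0666, 0.1648]
ee_rot: [-3.132, 0.013, 1.611]
wrist_force: [-11.8, -1.3, 4.4]
width: 0.0005
finger_force: 6.0
```

Force is up to 12 N, so the lever is at its stop. I back off and rise clear.

Call:
{"fn": "drive_tool", "kwargs": {
  "commands": [
    [0, -0.3, 0, 0, 0, 0],
    [0, -0.6, 0, 0, 0, 0],
    [0, -0.3, -0.8, 0, 0, 0],
    [0, 0, -1, 0, 0, 0],
    [0, 0, -1, 0, 0, 0],
    [0, 0, 0, 0, 0, 0],
    [0, 0, 0, 0, 0, 0]
  ]
}}

```text
time: 19.8
tool_pos: [0.5385, -0.0664, 0.2762]
ee_rot: [-3.142, 0.012, 1.612]
wrist_force: [-0.2, -0.6, -0.0]
width: 0.0001
finger_force: 0.0
```

Run:
```python
from h import *
o=get_obs(); v=np.cross(u,k); B=np.c_[v,u,k]; print(o['time'],(o['tool_pos']-M)@B*1e3,o['wrist_force'])
s=snap('scene','s10'); D=(cloud(s)-M)@B*1e3
d=(D[...,2]>52)&(D[...,2]<85)&(abs(D[...,0])<70)&(D[...,1]<-165)&(D[...,1]>-265); P=D[d]
print('lever far pts',np.median(P[P[:,1]<-215],0),d.sum()); 
m=(abs(D[...,0])<30)&(abs(D[...,1])<75)&(D[...,2]>-20)&(D[...,2]<35)
for a,b in((-75,-40),(-20,20),(60,75)):
    q=m&(D[...,1]>a)&(D[...,1]<b); print(np.percentile(D[q][:,2],92))
c=m&(D[...,2]>22.5)&(D[...,1]>30)&(D[...,1]<70); print('collar',np.median(D[c][:,1]))
```

```text
19.8 [ -81.33312792 -231.33202999  171.19445632] [-0.19637759 -0.61333307 -0.02073221]
lever far pts [  -8.08429826 -231.02191138   71.21313863] 136
21.231015173876955
20.631215441566873
21.08121146511098
collar 49.349903581337735
```

The lever rests at its stop with the ball at about (-13, -237), the sleeve is still seated and the robot is clear. I hand in.

```bash
python3 -c "
from bench import close_job; print(close_job())"
```

```text
the job is handed in; nothing more can be done
None
```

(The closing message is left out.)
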